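Click the attenuator wheel on four stops

ROBOT

A 6-joint arm with a two-finger parallel gripper is mounted at the origin on the work surface. World frame = base frame: x ahead of the robot, y to its left, z up, the work surface at z = 0. Lengths are in m, angles in rad, forces in N, time in s.
With the tool pointing down it reaches from about 0.375 to 0.9 m from the base axis. Payload 3.1 kg.
Tool frame: the origin (TCP) lies between the finger pads; the fingertips stand 25 mm ahead of it and the grasp point (between the pads) lies 6 mm ahead of it; y points along the fingers, x is the direction in which the jaws open and shut, and the axes are right-handed (so a half turn about y gives the same grasp; the last joint's range is limited). The gripper opens to 87 mm and grips with 3 to 60 N. Pads are 19 mm wide; open, the fingers measure 117 mm over their backs; the gripper's body (75 mm by 190 mm) begins 51 mm behind the grasp point.
Start: joints at [-1.468, 0.527, 1.433, -0, 1.181, -0.178], TCP at [0.173, -0.6, 0.216] pointing down, gripper open.
Joint ranges: [-3.08, 3.08], [-0.75, 2.2], [0.22, 2.44], [-1.43, 4.57], [0, 2.65], [-2.85, 2.85]. Speed limits (rad/s): [2.79, 2.79, 3.14, 3.14, 3.14, 3.14].

INTERFACE

Orientations are given as a unit quaternion [x, y, z, w].
In Python, from rig import robot gives the robot as it stands.
- The arm moves only by the tool carry_out, never from a script. Its argument "moves" is a list of rows, each a list of 7 numbers: the opening, from 0 (shut) to 1 (fully open), then the shift along the tool's x, y, z in cm, then the turn, a rotation vector about the tool's x, y, z in rad. In form: [[grip, x, y, z, rx, ry, rz], ...]. A call has 1 to 20 rows; each row is the pose to reach, as a shift and turn from the pose commanded when the call began, along the tool's axes at that moment; what a row does not reach only later rows make up. A row lasts 1/10 s, in which the tool goes at most 50 mm and 8.59 degrees, less where a joint would pass 70% of its speed; a pose out of reach is approached as far as the arm can. A call with a gripper value outside its range is refused whole. The fingers move at their own pace and stop on an object; "force" is the grip in N (left out, the last holds). Time passes only in rows, so rows that repeat a pose let the fingers close. It gives the time, the measured TCP pose, the force and the opening at its end, in the units of the state.
- robot.get_obs(): the state, without advancing time (a new reading comes with each control period).
- robot.camera(name): name is "scene" or "top" or "wrist"; returns the picture (420x560x3 uint8, red, green, blue); there is no depth.
- robot.camera_params(name): a dict with "fx", "fy", "cx", "cy" (pixels), "extrinsics" (4x4, takes a point from camera to world coordinates); the wrist camera has in their place "mount" (4x4, takes a point from camera to tool coordinates, whose origin is the TCP and whose axes are the tool frame's). Camera axes: x right, y down, z forward; pixel columns grow to the right and rows downward; lengths in m; the calibration is good to about 2 mm. The wrist camera is an equidistant fisheye: a pixel r from the principal point sees the ray r / f radians off the axis. A picture is of the moment at which its call begins: read the wrist's pose just before it. camera_params takes no time and is no camera call.
- robot.hand_in(): hands the job in, once; it reports no verdict.
The state is a dict: "time": time; "q": joint angles; "joint_velocities": joint speeds; "joint_torque": joint torques, N m; "position": TCP position; "tool_rot": TCP orientation; "ft_force": force on the tool from outside, world axes, zero at the start; "moment": the same for the moment, N m; "grip_width": finger opening in m.
Only numpy, scipy, OpenCV 4.12 (cv2) and the standard library are available. Lean on these libraries where they do the work, as an engineer would, in place of code of your own. Each camera call takes 0.05 s, during which the arm holds its last target.

TASK

Darken the beam by four stops: with a fingertip on the knurled edge of the attenuator wheel (silver edge, grey glasses), turn it exactly four clicks clockwise as seen from the robot, and leave it sitting in that click stop. Only stroke or push the edge: do not grip the wheel or touch its filters, do not turn the colour-filter wheel beside it, and leave everything else on the table where it is.

Things in the scene. Friction and masses are not known exactly. Their poses are not given: they have to be found in the camera images.
- nd_rail: Fixed black optical rail of the attenuator, 320 mm long (its x axis), 50 mm wide, standing left or right on the table, yaw to 0.3 rad. Origin: middle of its underside; z up; its -x end is nearer the robot. Beam along x, 114 mm up. On it from +x to -x: silver laser module (top 131 mm), iris (its lever to 140 mm), filter wheel (x = 0), power sensor (x = -122 mm, top 133 mm).
- nd_rim_top (a point): Highest point of the attenuator wheel's knurled edge, midway across its 12 mm width, 166 mm above the table. Fixed to nd_rail, axes parallel to the rail's (does not turn with the wheel). The edge runs along the rail's y here; clockwise as seen from the robot moves it towards the rail's -y.
- nd_wheel: The attenuator wheel. Origin at its centre, 36 mm to the rail's +y and 114 mm up; it turns about its x axis, which is the rail's. Upright silver disc 104 mm across, 12 mm thick, knurled edge (finger friction about 1): one click is 27 mm at the edge. Twelve grey filters, clear to dark, one per click stop; a black line across the edge at each, red at one. The filter at its -y side is in the beam.
- nd_turn (a joint): Turn of the attenuator wheel, rad, clockwise as seen from the robot. Click stops at multiples of 0.5236 (30 deg), play 0.01; starts in 0, 0.524, 1.047 or 1.571; turns endlessly; let go, it springs to the nearest stop. Leaving a stop takes 0.1 Nm (2 N at the edge), falling to 0 midway; then it pulls forward. A finger pressing the edge with 5 to 15 N carries it without slip, not letting it spring.
- nd_mark (a point): Point of the attenuator wheel at the red line, 50 mm from the axle, midway across the edge's width; it turns with the wheel, and lies at the beam's side (the rail's -y from the axle) when nd_turn reads 0; with growing nd_turn it goes down from there.
- nd_filters: The twelve black filter cells (16 mm across, centres 36 mm from the axle) and steel hub of the attenuator wheel, standing 2.5 mm proud of the disc on both faces; the outer 7 mm of the disc are free of them. Origin at the wheel's centre. Not to be touched.
- colour_rail: A second rail of the same form and size with a brass-coloured laser module and the colour-filter wheel (black edge, twelve brightly coloured glasses) in the same place, on the other side. Origin and axes as nd_rail.
- colour_mark (a point): Point of the colour-filter wheel at its red line, 50 mm from its axle (which lies as on nd_rail); turns with that wheel. That wheel is to be left as it is.
- spare_post: Loose steel post, 12.7 mm across, 75 mm tall, standing on the table beside one rail. Origin: centre of its foot. Leave it.
- lens_tube: Loose black tube, 30 mm across, 30 mm tall, standing beside the other rail. Origin: centre of its foot. Leave it.
- mirror_mount: Loose mirror mount on a round steel pedestal, 116 mm tall, 46 mm wide, 31 mm foot, standing between the rails. Origin: centre of its foot. Leave it.
- optic_case: Loose flat optics case, 70 x 50 x 24 mm, blue with pale lid, on the left of the table. Origin: centre of its underside. Leave it.
- table_clamp: Loose black slotted table clamp, 79 x 30 x 16 mm, on the left of the table. Origin: on its underside. Leave it.
- ball_driver: Loose red-handled driver, 170 mm long (its x axis), lying on the right of the table, origin under its middle. Leave it.
- goggles: Laser goggles with orange lenses, about 150 x 150 x 51 mm, on the right of the table, origin on the table between the arms. Leave them.

How it is judged:
By the outcome, as a careful person would: the job done as asked, in the order asked, and still so for the second after the job is handed in, with the robot touching nothing.
It also fails if it takes over 54 s, if anything falls off the work surface, if the arm or the gripper's body presses on something with over 40 N, if the wrist force passes 120 N, or if a joint passes its speed limit or range.

## Working session

There is one attempt and no reset: what is moved stays moved. The work goes in short steps, Python scripts to look and compute and a tool call to move; the robot and the scene stay as the last step left them, time stands still between calls to the robot, and variables do not carry over. Pictures are saved under pics/ and viewed, and the job is handed in when it is done.

Besides the shell and the picture viewer there is one more tool, called after "Emit:" as a command line: name --pt "numbers of a row" for each row, then --argument value for the rest. carry_out: Moves the arm, as the interface text tells. Its arguments: {"type":"object","properties":{"moves":{"type":"array"},"force":{"type":"number"}},"required":["moves"]}

```bash
mkdir -p pics; ls
python3 - <<'E'
from rig import robot
import cv2
o=robot.get_obs(); print(o)
for n in ["scene","top","wrist"]:
    p=robot.camera_params(n); print(n,p)
    cv2.imwrite(f"pics/{n}0.png",robot.camera(n)[:,:,::-1])
E
```

```text
pics
{'time': 0.0, 'q': array([-1.46851828e+00,  5.28461956e-01,  1.43389465e+00, -1.77690539e-05,
        1.18141805e+00, -1.78468757e-01]), 'joint_velocities': array([ 2.85004635e-04,  9.39181736e-04, -8.29406409e-05, -1.32500871e-03,
        9.04698841e-04, -1.05921304e-03]), 'joint_torque': array([-1.75875586e-03, -4.40047324e+01, -1.76593423e+01,  6.29970711e-02,
        5.84542227e-02, -1.75996338e-04]), 'position': array([ 0.17313498, -0.59975943,  0.21507669]), 'tool_rot': array([-0.56447751,  0.42565191, -0.42459473,  0.56560137]), 'ft_force': array([ 0.70359506, -0.49611241,  0.2924583 ]), 'moment': array([-0.01305892,  0.01061251,  0.00145218]), 'grip_width': 0.087139983262798}
scene {'fx': 422.0695118015083, 'fy': 422.0695118015083, 'cx': 282.55779529142364, 'cy': 209.986202168645, 'extrinsics': array([[-8.08965430e-01,  4.76019304e-01, -3.44935582e-01,
         9.77634529e-01],
       [ 5.87856142e-01,  6.55363038e-01, -4.74262001e-01,
         5.38365280e-01],
       [ 3.00162842e-04, -5.86434063e-01, -8.09996913e-01,
         1.06855727e+00],
       [ 0.00000000e+00,  
[... 187 characters left out ...]
[[-0.10724134, -0.9739118 ,  0.19998777,  0.24796809],
       [-0.99422253,  0.1059722 , -0.01707197,  0.0054573 ],
       [-0.00456656, -0.20066317, -0.97964965,  1.69398494],
       [ 0.        ,  0.        ,  0.        ,  1.        ]])}
wrist {'fx': 325.19226210127806, 'fy': 325.19226210127806, 'cx': 279.9994269865666, 'cy': 207.84522414529826, 'mount': array([[ 9.99999873e-01,  2.24898145e-04, -4.51984661e-04,
        -6.06868669e-04],
       [ 4.99066764e-04, -3.05301887e-01,  9.52255485e-01,
        -1.67628497e-01],
       [ 7.61687227e-05, -9.52255589e-01, -3.05301960e-01,
         8.57312840e-02],
       [ 0.00000000e+00,  0.00000000e+00,  0.00000000e+00,
         1.00000000e+00]])}
```

View pics/scene0.png

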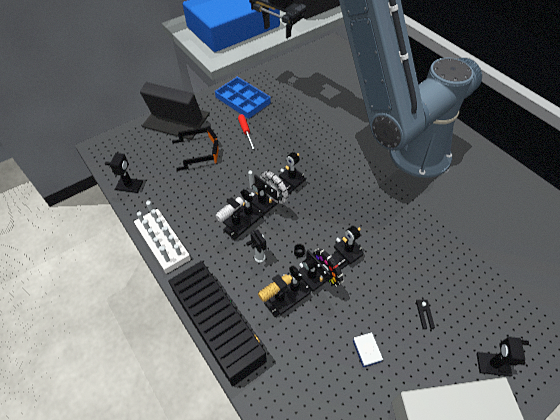

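View pics/top0.png

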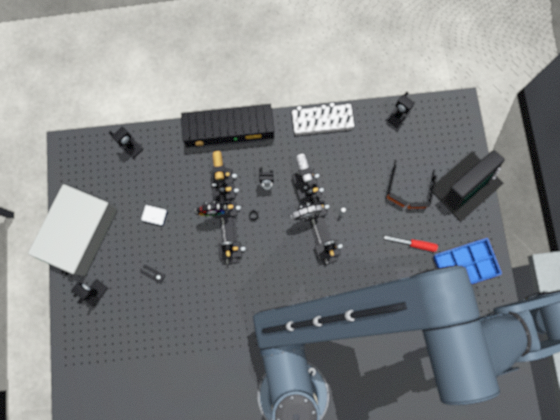

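View pics/wrist0.png

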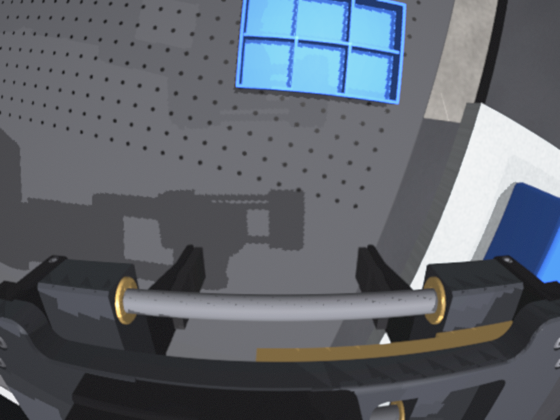

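The silver-laser (attenuator) rail stands right, around top pixel (312,210); the brass/colour rail is left, around (222,210), with the mirror mount between them. Next I'll zoom in.

Run:
```python
import cv2
t=cv2.imread("pics/top0.png")[140:275,270:370]; cv2.imwrite("pics/top0z.png",cv2.resize(t,None,fx=4.4,fy=4.4,interpolation=2))
t=cv2.imread("pics/scene0.png")[140:250,200:320]; cv2.imwrite("pics/scene0z.png",cv2.resize(t,None,fx=5,fy=5,interpolation=2))
```

```text
(no output)
```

View pics/top0z.png

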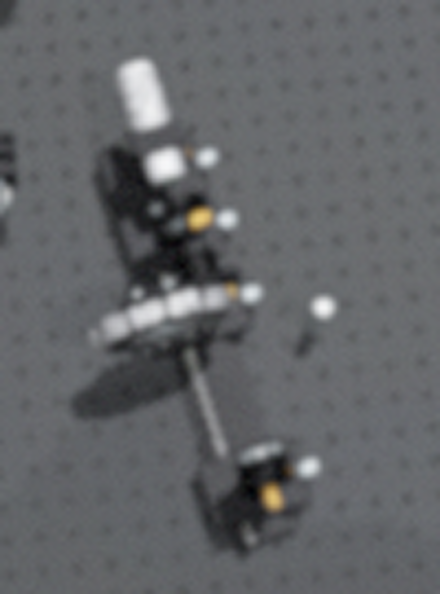

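View pics/scene0z.png

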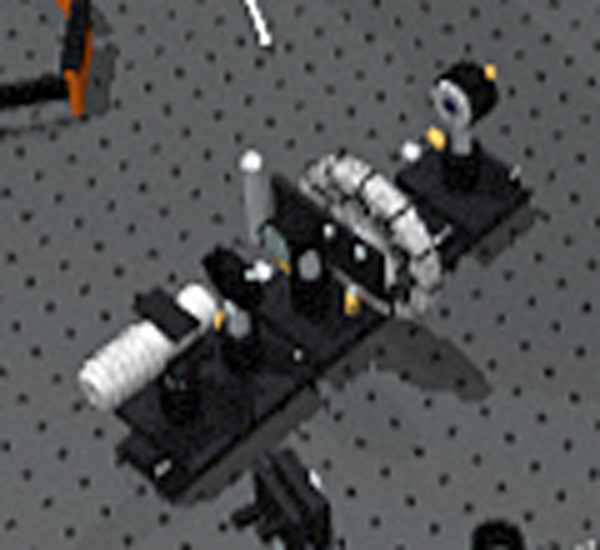

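The wheel's silver knurled edge runs from zoom (95,335) to (240,295) in the top view, and the drawn beam line runs from (190,350) to (222,455). I'll compute rough poses from these.

```bash
cat > h.py <<'E'
import numpy as np
from rig import robot
from scipy.spatial.transform import Rotation as R
def ray(n,u,v):
    p=robot.camera_params(n);E=p["extrinsics"]
    d=E[:3,:3]@np.array([(u-p["cx"])/p["fx"],(v-p["cy"])/p["fy"],1]);return E[:3,3],d
def onz(n,u,v,z):
    o,d=ray(n,u,v);return o+d*(z-o[2])/d[2]
def proj(n,X):
    p=robot.camera_params(n);E=p["extrinsics"];c=E[:3,:3].T@(np.asarray(X)-E[:3,3]);return np.array([p["fx"]*c[0]/c[2]+p["cx"],p["fy"]*c[1]/c[2]+p["cy"]])
def wpose(o):
    M=np.eye(4);M[:3,:3]=R.from_quat(o["tool_rot"]).as_matrix();M[:3,3]=o["position"];return M@robot.camera_params("wrist")["mount"]
def wray(W,u,v):
    p=robot.camera_params("wrist");a=np.array([u-p["cx"],v-p["cy"]]);r=np.hypot(*a);t=r/p["fx"]
    d=np.array([*(a/r*np.sin(t)),np.cos(t)]);return W[:3,3],W[:3,:3]@d
def wproj(W,X):
    p=robot.camera_params("wrist");c=W[:3,:3].T@(np.asarray(X)-W[:3,3]);r=np.hypot(c[0],c[1]);t=np.arctan2(r,c[2])
    return np.array([p["cx"],p["cy"]])+p["fx"]*t*c[:2]/r
def tri(rs):
    A=0;b=0
    for o,d in rs:
        d=d/np.linalg.norm(d);P=np.eye(3)-np.outer(d,d);A=A+P;b=b+P@o
    X=np.linalg.solve(A,b);return X,[np.linalg.norm((np.eye(3)-np.outer(d,d)/(d@d))@(X-o)) for o,d in rs]
E
python3 - <<'E'
from h import *
f=lambda a,b:(270+a/4.4,140+b/4.4)
for n,a,b,z in [("beam1",190,350,.114),("beam2",222,455,.114),("lasertop far",138,62,.128),("laser near",152,128,.128),("rimL",95,335,.114),("rimR",240,293,.114),("rimmid",165,308,.166)]:
    print(n,onz("top",*f(a,b),z).round(4))
# scene
g=lambda a,b:(200+a/5,140+b/5)
for n,a,b,z in [("rimtop",375,190,.166)]: print(n,onz("scene",*g(a,b),z))
o=robot.get_obs();print(R.from_quat(o["tool_rot"]).as_matrix().round(3))
E
```

```text
beam1 [ 0.523  -0.1195  0.114 ]
beam2 [ 0.4469 -0.1327  0.114 ]
lasertop far [ 0.7321 -0.1065  0.128 ]
laser near [ 0.6824 -0.1107  0.128 ]
rimL [ 0.5408 -0.0544  0.114 ]
rimR [ 0.5597 -0.1594  0.114 ]
rimmid [ 0.5447 -0.1019  0.166 ]
rimtop [ 0.54552015 -0.09173034  0.166     ]
[[ 0.277 -0.     0.961]
 [-0.961  0.002  0.277]
 [-0.002 -1.     0.   ]]
```

Emit:
carry_out --pt "1 0 -5 0 0 0 0" --pt "1 -2.5 -9 3.5 0 0.02 0" --pt "1 -5.5 -9 7.5 0 0.04 0" --pt "1 -8.5 -9 11.5 0 0.06 0" --pt "1 -11.5 -9 15.5 0 0.08 0" --pt "1 -14.5 -9 19.5 0 0.1 0" --pt "1 -17.5 -9 23.5 0 0.1 0" --pt "1 -20.5 -9 27.5 0 0.1 0" --pt "1 -23.5 -9 31.5 0 0.1 0" --pt "1 -26.5 -9 35.5 0 0.1 0" --pt "1 -29.5 -9 39.5 0 0.1 0" --pt "1 -32.5 -9 43.5 0 0.1 0" --pt "1 -35 -9 46.5 0 0.1 0" --pt "1 -37 -9 49 0 0.1 0" --pt "1 -37.8 -9 50 0 0.1 0" --pt "1 -37.8 -9 50 0 0.1 0" --pt "1 -37.8 -9 50 0 0.1 0" --pt "1 -37.8 -9 50 0 0.1 0"

```text
time: 1.95
position: [0.5481, -0.1001, 0.306]
tool_rot: [0.543, -0.453, 0.453, -0.542]
ft_force: [0.3, 0.6, 0.4]
grip_width: 0.0869
```

Run:
```python
from h import *
import cv2,pickle
o=robot.get_obs();im=robot.camera("wrist")[:,:,::-1];cv2.imwrite("pics/w1.png",im);pickle.dump(o,open("w1.pkl","wb"))
cv2.imwrite("pics/t1.png",robot.camera("top")[:,:,::-1])
cv2.imwrite("pics/w1z.png",cv2.resize(im,(800,600),interpolation=2))
print(o["time"],o["position"],R.from_quat(o["tool_rot"]).as_matrix().round(4),o["ft_force"])
```

```text
1.95 [ 0.54807351 -0.10014863  0.30595973] [[ 1.779e-01 -8.000e-04  9.840e-01]
 [-9.840e-01 -4.000e-04  1.779e-01]
 [ 3.000e-04 -1.000e+00 -8.000e-04]] [0.27136497 0.5677522  0.42127796]
```

View pics/w1z.png

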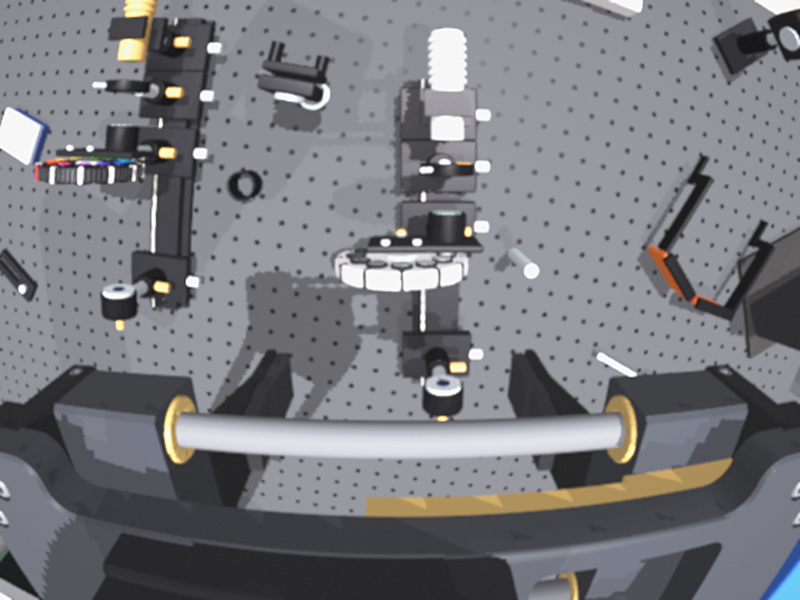

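The picture shows the wheel's silver edge at about (335–468, 250–290), the laser at (447,60), the sensor at (442,395), and the rail sides vertical, so the tool yaw already matches the rail. I'll zoom in on the wheel.

Run:
```python
import cv2
im=cv2.imread("pics/w1.png");cv2.imwrite("pics/w1a.png",cv2.resize(im[155:215,225:345],None,fx=6.5,fy=6.5,interpolation=2))
cv2.imwrite("pics/w1b.png",cv2.resize(im[15:300,230:360],None,fx=2,fy=2,interpolation=2))
```

```text
(no output)
```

View pics/w1a.png

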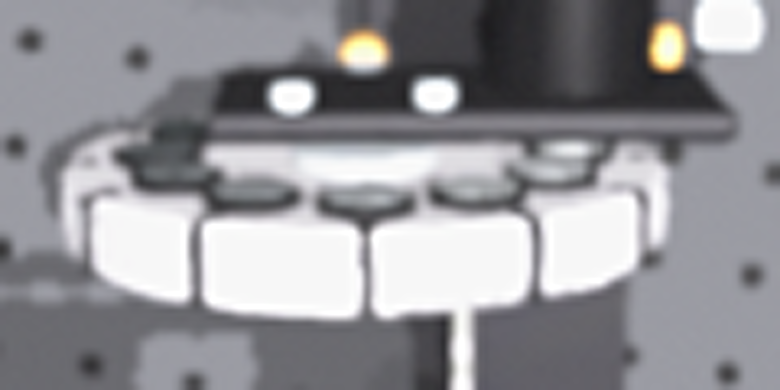

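View pics/w1b.png

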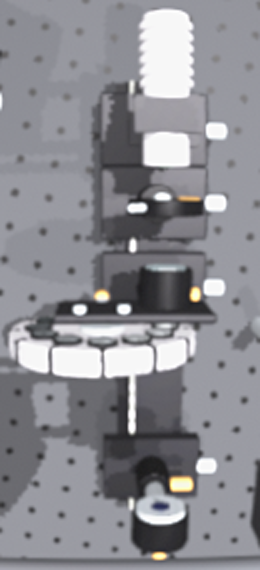

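Run:
```python
from h import *
import pickle
o=pickle.load(open("w1.pkl","rb"));W=wpose(o)
def wz(u,v,z):
    c,d=wray(W,u,v);return c+d*(z-c[2])/d[2]
f=lambda a,b:(225+a/6.5,155+b/6.5)
far=wz(*f(365,217),.166);near=wz(*f(367,315),.166);print("rim far,near",far,near,np.linalg.norm(far-near)); rt=(far+near)/2;print("rimtop",rt)
print("prev/next lines",wz(*f(197,255),.166-.007),wz(*f(535,245),.159))
g=lambda a,b:(230+a/2,15+b/2)
a=wz(*g(166,30),.131);s=wz(*g(160,540),.13);print("laser",a,"sensor",s,np.arctan2(*(a-s)[1::-1]))
b1=wz(*g(132,378),.114);b2=wz(*g(131,430),.114);print("beam",b1,b2)
# rail edges at z~? right edge
for z in (.02,):
    e1=wz(*g(207,100),z);e2=wz(*g(197,430),z);e3=wz(*g(103,100),z);e4=wz(*g(104,430),z);print(e1,e2,np.arctan2(*(e1-e2)[1::-1]),e3,e4,np.arctan2(*(e3-e4)[1::-1]))
# plate -y corner
r1=wray(W,*f(735,122));r2=ray("scene",200+275/5,140+178/5);print("plate corner",tri([r1,r2]))
r1=wray(W,*f(205,130));r2=ray("scene",200+390/5,140+250/5);print("plate corner L",tri([r1,r2]))
print("spare",tri([wray(W,530*.7,269*.7),ray("scene",200+250/5,140+160/5)]))
print("rim scene/top", proj("scene",rt),proj("top",rt))
```

```text
rim far,near [ 0.55487075 -0.09920633  0.166     ] [ 0.53978198 -0.10226037  0.166     ] 0.0153947516328322
rimtop [ 0.54732636 -0.10073335  0.166     ]
prev/next lines [ 0.54255092 -0.07507065  0.159     ] [ 0.55343447 -0.12618101  0.159     ]
laser [ 0.7200217  -0.10283901  0.131     ] sensor [ 0.43211325 -0.15775734  0.13      ] 0.18848501366160691
beam [ 0.52648565 -0.1220073   0.114     ] [ 0.49461484 -0.12769105  0.114     ]
[ 0.70466348 -0.14558042  0.02      ] [ 0.46727193 -0.18836299  0.02      ] 0.17830548431624468 [ 0.69020809 -0.07561563  0.02      ] [ 0.45501283 -0.11912841  0.02      ] 0.18293860324211755
plate corner (array([ 0.57221875, -0.15799331,  0.13160928]), [np.float64(0.001444211938739247), np.float64(0.001444211938739312)])
plate corner L (array([ 0.55411883, -0.0712763 ,  0.13741607]), [np.float64(0.0034376854244493904), np.float64(0.0034376854244494476)])
spare (array([ 0.55436517, -0.21557518,  0.08220454]), [np.float64(0.0006230589495816227), np.float64(0.0006230589495816373)])
rim scene/top [272.61292978 176.29969835] [307.00691316 209.17330008]
```

Rim top is about (0.546, -0.101, 0.166) and yaw about 0.18, so the tool already stands above it. The black plate behind the wheel is only about 0.135 m high. I'll shut the fingers and lower to just above the rim, offset to the +y side.

Emit:
carry_out --pt "0 0 0 0 0 0 0" --pt "0 0 0 0 0 0 0" --pt "0 0 0 0 0 0 0" --pt "0 -0.6 3 -0.2 0 0 0" --pt "0 -1.3 6 -0.2 0 0 0" --pt "0 -1.3 8 -0.2 0 0 0" --pt "0 -1.3 9.5 -0.2 0 0 0" --pt "0 -1.3 10.2 -0.2 0 0 0" --pt "0 -1.3 10.2 -0.2 0 0 0" --pt "0 -1.3 10.2 -0.2 0 0 0" --force 10

```text
time: 3.05
position: [0.5452, -0.0866, 0.2047]
tool_rot: [-0.543, 0.452, -0.453, 0.543]
ft_force: [-0.5, -0.5, 0.4]
grip_width: 0.0153
```

```bash
cat > look.py <<'E'
from h import *
import cv2,pickle,sys
n=sys.argv[1]
o=robot.get_obs();im=robot.camera("wrist")[:,:,::-1];cv2.imwrite(f"pics/{n}.png",im);pickle.dump(o,open(n+".pkl","wb"))
cv2.imwrite(f"pics/{n}a.png",cv2.resize(im[130:330,150:410],None,fx=3,fy=3,interpolation=2))
print(o["time"],o["position"],o["ft_force"],o["grip_width"])
E
python3 look.py w2
```

```text
3.05 [ 0.54518042 -0.08656849  0.20469783] [-0.49941824 -0.49945875  0.4223975 ] 0.015276304084858784
```

View pics/w2a.png

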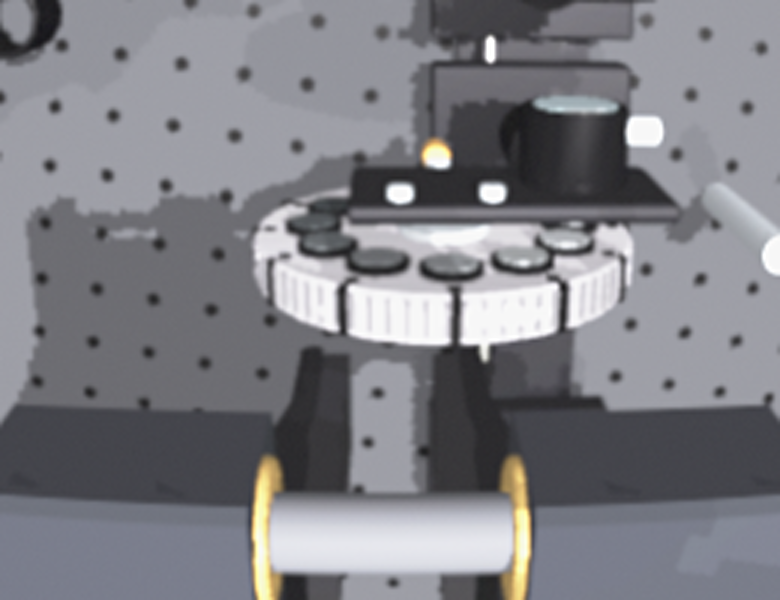

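The fingers are still closing (15 mm gap); their tips show at (328,350) and (455,350), with the wheel just beyond. A line mark is at the top of the rim (456,315).

Emit:
carry_out --pt "0 0 0 0 0 0 0" --pt "0 0 0 0 0 0 0" --pt "0 0 0 0 0 0 0"

```text
time: 3.4
position: [0.5448, -0.0864, 0.2046]
tool_rot: [-0.543, 0.453, -0.453, 0.543]
ft_force: [-0.0, 0.6, -0.8]
grip_width: 0.0009
```

```bash
python3 look.py w3
python3 - <<'E'
from h import *
import pickle
o=pickle.load(open("w3.pkl","rb"));W=wpose(o);T=R.from_quat(o["tool_rot"]).as_matrix()
f=lambda X:((wproj(W,X)-[150,130])*3).round()
for t in [(0,.025,0),(-.015,.025,.0095),(.015,.025,.0095),(.015,.025,-.0095)]:
    print(t,f(o["position"]+T@np.array(t)))
def wz(a,b,z):
    c,d=wray(W,150+a/3,130+b/3);return c+d*(z-c[2])/d[2]
print("rim",wz(457,290,.166),wz(457,343,.166)); print(f([.546,-.101,.166]))
print("dist rimtop tool coords cm",T.T@(np.array([.546,-.101,.166])-o["position"]-T@np.array([0,.025,0]))*100)
E
```

```text
3.4 [ 0.54481129 -0.08640536  0.20455494] [-0.04308076  0.60447439 -0.79495514] 0.0009269463740205244
(0, 0.025, 0) [394. 339.]
(-0.015, 0.025, 0.0095) [323. 298.]
(0.015, 0.025, 0.0095) [464. 298.]
(0.015, 0.025, -0.0095) [462. 378.]
rim [ 0.55343192 -0.09945888  0.166     ] [ 0.54053054 -0.1021475   0.166     ]
[457. 321.]
dist rimtop tool coords cm [ 1.45511842  1.35610367 -0.14863792]
```

View pics/w3a.png

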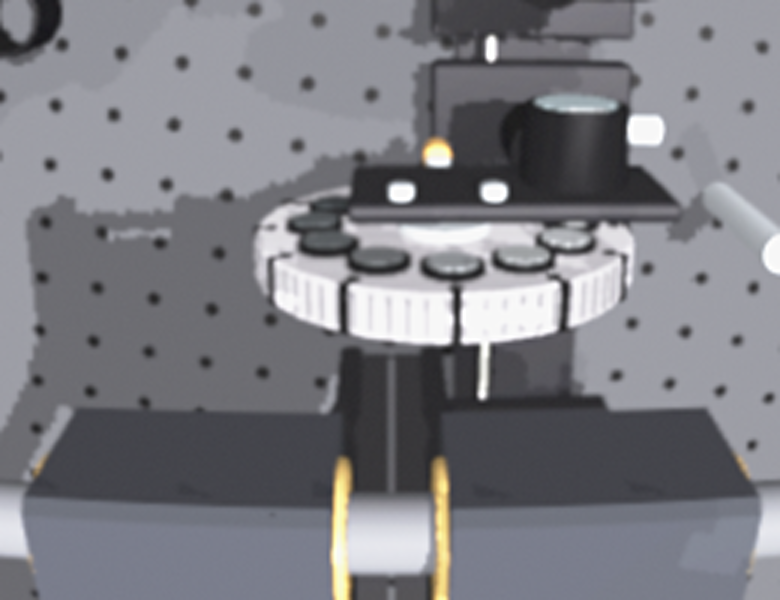

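Shut fingertips show at (342–448, 350), just on the near side of the rim (290–343). I'll lower by 1 cm and look at the overlap.

Emit:
carry_out --pt "0 0 0.5 0 0 0 0" --pt "0 0 1.0 0 0 0 0" --pt "0 0 1.0 0 0 0 0" --pt "0 0 1.0 0 0 0 0"

```text
time: 3.85
position: [0.5443, -0.0862, 0.1936]
tool_rot: [0.543, -0.453, 0.452, -0.543]
ft_force: [0.3, 0.5, -0.3]
grip_width: 0.0005
```

```bash
python3 look.py w4
python3 - <<'E'
from rig import robot
import cv2
cv2.imwrite("pics/s4z.png",cv2.resize(robot.camera("scene")[130:230,210:330,::-1],None,fx=5,fy=5,interpolation=2))
E
```

```text
3.85 [ 0.54433947 -0.08620454  0.19360828] [ 0.25479299  0.45408264 -0.2796545 ] 0.0005146520505401046
```

View pics/w4a.png

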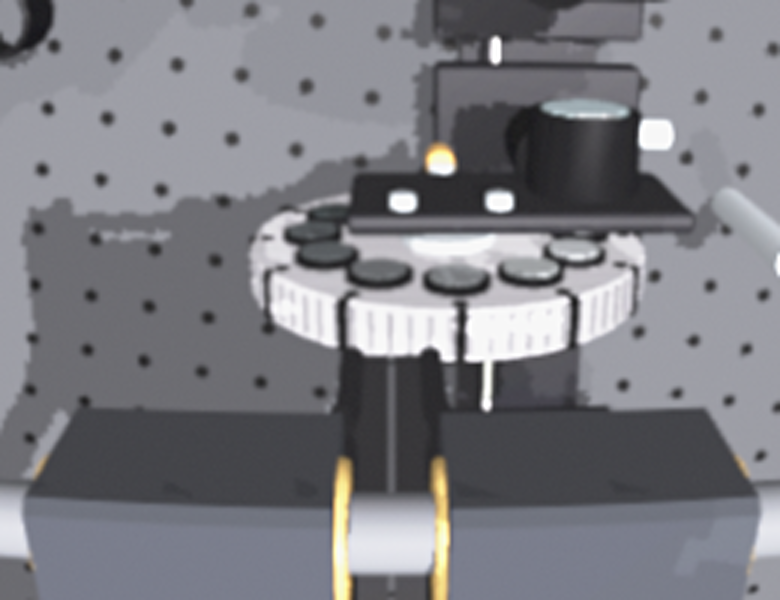

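View pics/s4z.png

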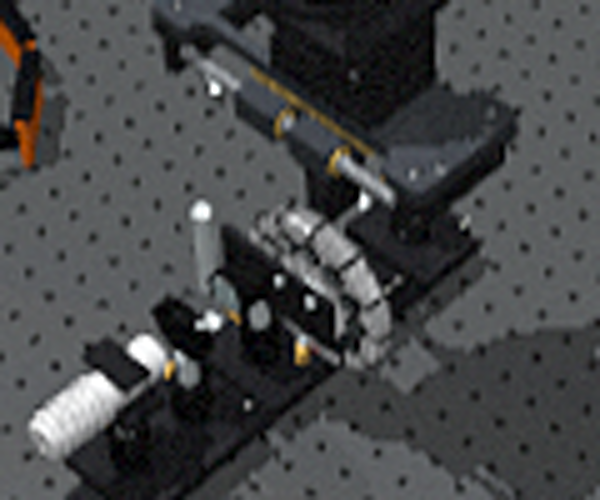

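The fingertip overlaps only the near sliver of the edge. I'll shift 0.5 cm ahead (+z) and approach contact in small steps.

Emit:
carry_out --pt "0 0 0 0.3 0 0 0" --pt "0 0 0.1 0.5 0 0 0" --pt "0 0 0.2 0.5 0 0 0" --pt "0 0 0.25 0.5 0 0 0" --pt "0 0 0.25 0.5 0 0 0"

```text
time: 4.45
position: [0.5494, -0.0853, 0.1914]
tool_rot: [0.543, -0.453, 0.453, -0.543]
ft_force: [-0.5, -0.9, 0.5]
grip_width: 0.0005
```

Emit:
carry_out --pt "0 0 0.05 0 0 0 0" --pt "0 0 0.1 0 0 0 0" --pt "0 0 0.1 0 0 0 0"

```text
time: 4.75
position: [0.5494, -0.0854, 0.1905]
tool_rot: [0.543, -0.453, 0.453, -0.543]
ft_force: [-0.1, 0.2, 0.5]
grip_width: 0.0006
```

```bash
python3 look.py w5
```

```text
4.75 [ 0.54941358 -0.08540897  0.19049328] [-0.0983042   0.16893194  0.52203064] 0.0006308176583758003
```

View pics/w5a.png

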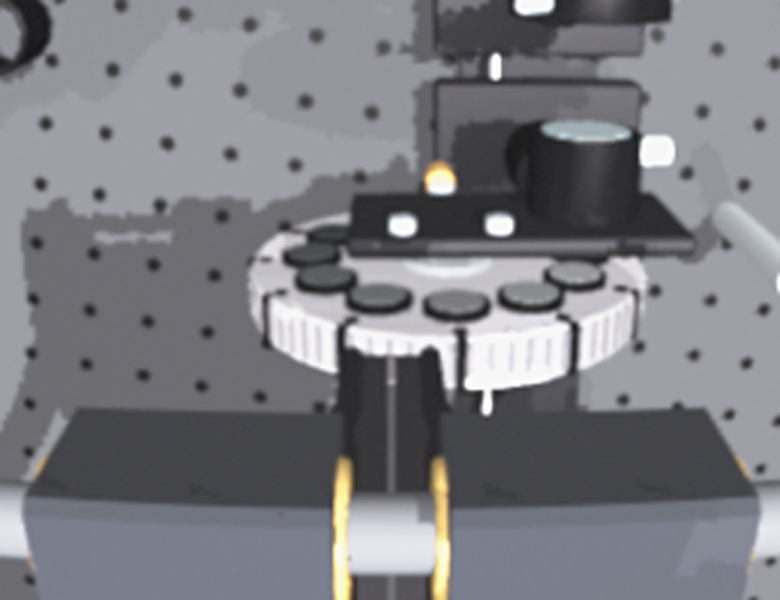

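Now the finger covers half the edge width. Next I'll press on gently.

Emit:
carry_out --pt "0 0 0.05 0 0 0 0" --pt "0 0 0.1 0 0 0 0" --pt "0 0 0.1 0 0 0 0"

```text
time: 5.1
position: [0.5494, -0.0854, 0.1895]
tool_rot: [0.543, -0.453, 0.453, -0.543]
ft_force: [-0.0, -0.3, 0.2]
grip_width: 0.0003
```

Emit:
carry_out --pt "0 0 0.05 0 0 0 0" --pt "0 0 0.1 0 0 0 0" --pt "0 0 0.1 0 0 0 0"

```text
time: 5.4
position: [0.5495, -0.0854, 0.1885]
tool_rot: [0.543, -0.453, 0.453, -0.543]
ft_force: [0.1, -0.4, 0.4]
grip_width: 0.0003
```

Emit:
carry_out --pt "0 0 0.05 0 0 0 0" --pt "0 0 0.1 0 0 0 0" --pt "0 0 0.1 0 0 0 0"

```text
time: 5.7
position: [0.5494, -0.0854, 0.1875]
tool_rot: [0.543, -0.453, 0.453, -0.543]
ft_force: [-0.4, -0.4, -0.3]
grip_width: 0.0006
```

Emit:
carry_out --pt "0 0 0.05 0 0 0 0" --pt "0 0 0.1 0 0 0 0" --pt "0 0 0.1 0 0 0 0"

```text
time: 6.0
position: [0.5494, -0.0854, 0.1865]
tool_rot: [0.543, -0.453, 0.453, -0.543]
ft_force: [0.2, -0.2, 0.1]
grip_width: 0.0003
```

```bash
python3 look.py w6;python3 - <<'E'
from rig import robot
import cv2
cv2.imwrite("pics/s6z.png",cv2.resize(robot.camera("scene")[150:220,230:310,::-1],None,fx=8,fy=8,interpolation=2))
E
```

```text
6.0 [ 0.54944539 -0.08536089  0.18646417] [ 0.18202781 -0.23106599  0.13492339] 0.00032763604826049854
```

View pics/w6a.png

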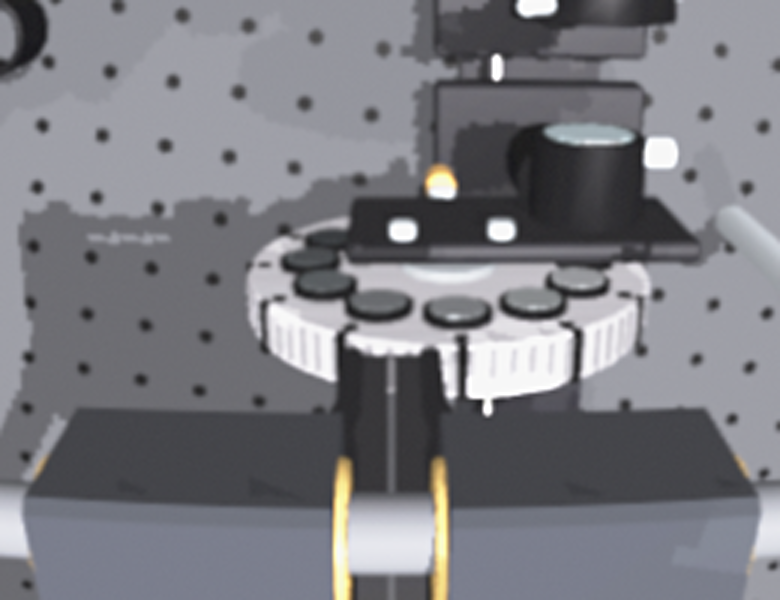

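View pics/s6z.png

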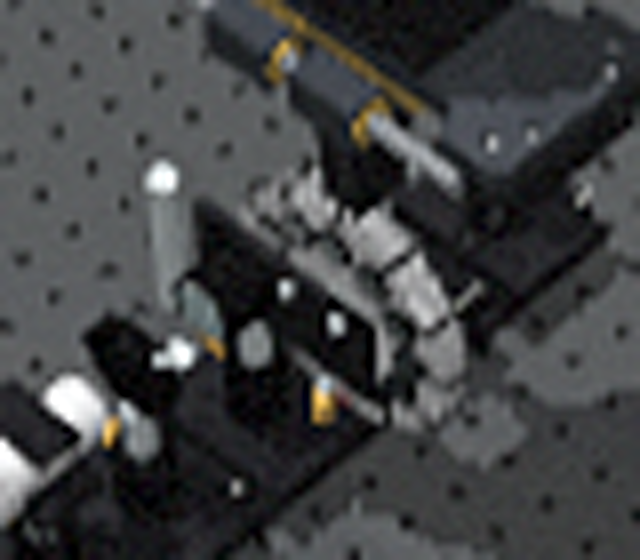

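Emit:
carry_out --pt "0 0 0.05 0 0 0 0" --pt "0 0 0.1 0 0 0 0" --pt "0 0 0.1 0 0 0 0"

```text
time: 6.4
position: [0.5494, -0.0854, 0.1855]
tool_rot: [0.543, -0.453, 0.453, -0.543]
ft_force: [0.8, -0.2, -0.2]
grip_width: 0.0003
```

Emit:
carry_out --pt "0 0 0.05 0 0 0 0" --pt "0 0 0.1 0 0 0 0" --pt "0 0 0.1 0 0 0 0"

```text
time: 6.7
position: [0.5494, -0.0854, 0.1845]
tool_rot: [0.543, -0.453, 0.453, -0.543]
ft_force: [-0.2, 0.1, 0.4]
grip_width: 0.0007
```

```bash
python3 look.py w7
python3 - <<'E'
from h import *
import cv2,pickle
im=cv2.imread("pics/w7.png");cv2.imwrite("pics/w7b.png",cv2.resize(im[220:300,230:330],None,fx=7,fy=7,interpolation=2))
o=pickle.load(open("w7.pkl","rb"));W=wpose(o);T=R.from_quat(o["tool_rot"]).as_matrix()
f=lambda X:((wproj(W,X)-[230,220])*7).round()
for y in (.015,.02,.025):
  for z in (-.0095,0,.0095): print(y,z,f(o["position"]+T@np.array([-.01,y,z])),f(o["position"]+T@np.array([.01,y,z])))
for s in (-.006,.006): print(f(np.array([.546,-.101,.166])+s*np.array([.983,.182,0])))
E
```

```text
6.7 [ 0.54944404 -0.08537894  0.18446587] [-0.15201515  0.05162711  0.44806721] 0.0007121840291035374
0.015 -0.0095 [248. 302.] [470. 302.]
0.015 0 [246. 207.] [472. 207.]
0.015 0.0095 [244. 108.] [474. 108.]
0.02 -0.0095 [250. 277.] [467. 277.]
0.02 0 [248. 183.] [469. 183.]
0.02 0.0095 [247.  86.] [472.  86.]
0.025 -0.0095 [252. 253.] [465. 253.]
0.025 0 [251. 161.] [467. 161.]
0.025 0.0095 [249.  66.] [469.  66.]
[519. 310.]
[523. 192.]
```

View pics/w7b.png

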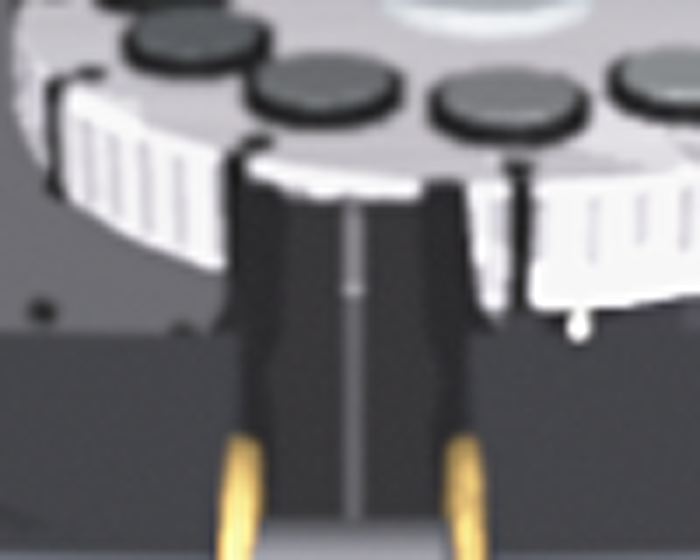

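No force yet. The tip appears shorter than nominal when shut (the linkage perhaps retracts it). I'll continue carefully.

Emit:
carry_out --pt "0 0 0.05 0 0 0 0" --pt "0 0 0.1 0 0 0 0" --pt "0 0 0.1 0 0 0 0"

```text
time: 7.05
position: [0.5494, -0.0854, 0.1835]
tool_rot: [0.543, -0.453, 0.453, -0.543]
ft_force: [-0.8, -0.3, -0.6]
grip_width: 0.0002
```

Emit:
carry_out --pt "0 0 0.05 0 0 0 0" --pt "0 0 0.1 0 0 0 0" --pt "0 0 0.1 0 0 0 0"

```text
time: 7.35
position: [0.5495, -0.0854, 0.1825]
tool_rot: [0.543, -0.453, 0.453, -0.543]
ft_force: [0.4, -0.2, -0.9]
grip_width: 0.0006
```

Emit:
carry_out --pt "0 0 0.05 0 0 0 0" --pt "0 0 0.1 0 0 0 0" --pt "0 0 0.1 0 0 0 0"

```text
time: 7.65
position: [0.5494, -0.0854, 0.1814]
tool_rot: [0.543, -0.453, 0.453, -0.543]
ft_force: [-0.6, -0.2, 0.5]
grip_width: 0.0008
```

```bash
python3 look.py w8
python3 - <<'E'
from h import *
import cv2,pickle
im=cv2.imread("pics/w8.png");cv2.imwrite("pics/w8b.png",cv2.resize(im[220:300,230:330],None,fx=7,fy=7,interpolation=2))
s=cv2.resize(robot.camera("scene")[150:210,240:310,::-1],None,fx=9,fy=9,interpolation=2);s=cv2.convertScaleAbs(s,alpha=2.2);cv2.imwrite("pics/s8z.png",s)
E
```

```text
7.65 [ 0.54942788 -0.08536635  0.18143528] [-0.62785999 -0.18076039  0.4930739 ] 0.0008013449708328838
```

View pics/w8b.png

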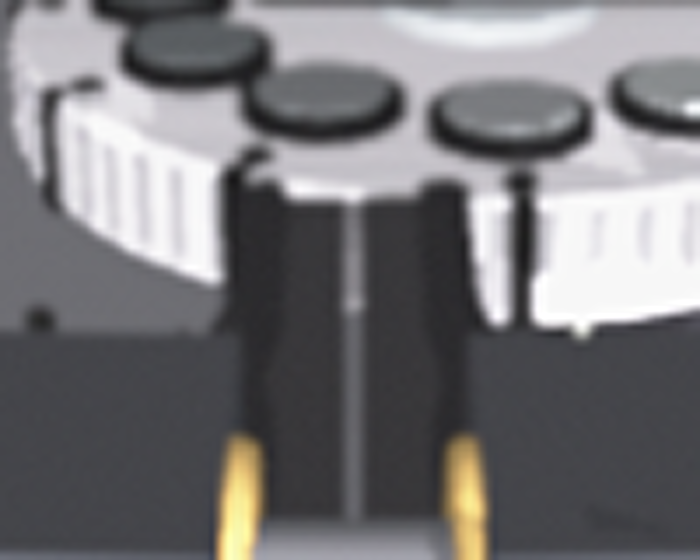

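View pics/s8z.png

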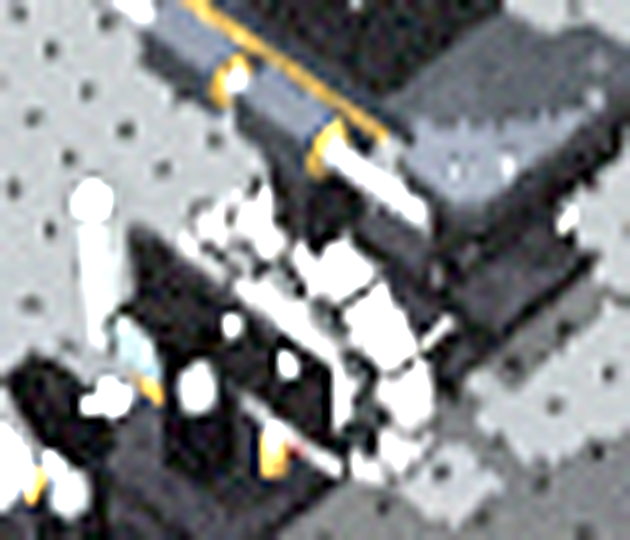

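Run:
```python
from h import *
import pickle
o=pickle.load(open("w8.pkl","rb"));W=wpose(o);T=R.from_quat(o["tool_rot"]).as_matrix()
X,e=tri([wray(W,280.3,247.9),ray("scene",274.4,177.6)]);print(X,e,T.T@(X-o["position"]))
c,d=wray(W,280.3,247.9)
for z in(.15,.155,.16,.165,.17,.175,.18):
  X=c+d*(z-c[2])/d[2];print(z,T.T@(X-o["position"]),proj("scene",X)*1-[240,150],(proj("scene",X)-[240,150])*9, "railx",(X-[.546,-.101,0])@[.983,.182,0])
```

```text
[ 0.55485439 -0.08338283  0.18038259] [np.float64(0.0017566448749561183), np.float64(0.0017566448749560483)] [-0.00097488  0.00105148  0.00569504]
0.15 [-0.00061491  0.03143689 -0.00647075] [37.01878772 32.54103036] [333.16908947 292.86927322] railx -0.00025995988396895444
0.155 [-0.00061731  0.02643634 -0.00415629] [36.42712252 31.86385507] [327.84410264 286.77469562] railx 0.0020549982226328906
0.16 [-0.00061972  0.0214358  -0.00184184] [35.83040906 31.18090193] [322.47368155 280.6281174 ] railx 0.004369956329234739
0.165 [-0.00062212  0.01643525  0.00047262] [35.22858247 30.49209669] [317.05724221 274.42887017] railx 0.006684914435836584
0.17 [-0.00062453  0.01143471  0.00278708] [34.62157673 29.79736378] [311.5941906  268.17627406] railx 0.008999872542438541
0.175 [-0.00062693  0.00643416  0.00510154] [34.00932471 29.09662638] [306.08392242 261.86963743] railx 0.011314830649040385
0.18 [-0.00062934  0.00143361  0.007416  ] [33.3917581  28.38980629] [300.52582288 255.50825663] railx 0.013629788755642233
```

The tip geometry is inconsistent with nominal. I'll measure the fingertip position in the first scene picture, where the gripper was in the clear.

Run:
```python
from h import *
import cv2
im=cv2.imread("pics/scene0.png")[0:60,230:330];cv2.imwrite("pics/s0g.png",cv2.convertScaleAbs(cv2.resize(im,None,fx=8,fy=8,interpolation=2),alpha=1.6))
p=np.array([.17313,-.59976,.21508]);T=np.array([[.277,0,.961],[-.961,0,.277],[0,-1,0]])
for x in (-.0435,.0435,-.0585,.0585):
  for y in (-.02,0,.025): print(x,y,[((proj("scene",p+T@np.array([x,y,z]))-[230,0])*8).round() for z in (-.0095,.0095)])
```

```text
-0.0435 -0.02 [array([470., 256.]), array([443., 276.])]
-0.0435 0 [array([469., 298.]), array([443., 317.])]
-0.0435 0.025 [array([469., 349.]), array([443., 369.])]
0.0435 -0.02 [array([316., 189.]), array([289., 208.])]
0.0435 0 [array([317., 231.]), array([290., 249.])]
0.0435 0.025 [array([318., 282.]), array([292., 300.])]
-0.0585 -0.02 [array([497., 268.]), array([471., 288.])]
-0.0585 0 [array([496., 310.]), array([470., 330.])]
-0.0585 0.025 [array([495., 361.]), array([469., 381.])]
0.0585 -0.02 [array([290., 178.]), array([263., 196.])]
0.0585 0 [array([291., 219.]), array([264., 238.])]
0.0585 0.025 [array([293., 270.]), array([266., 289.])]
```

View pics/s0g.png

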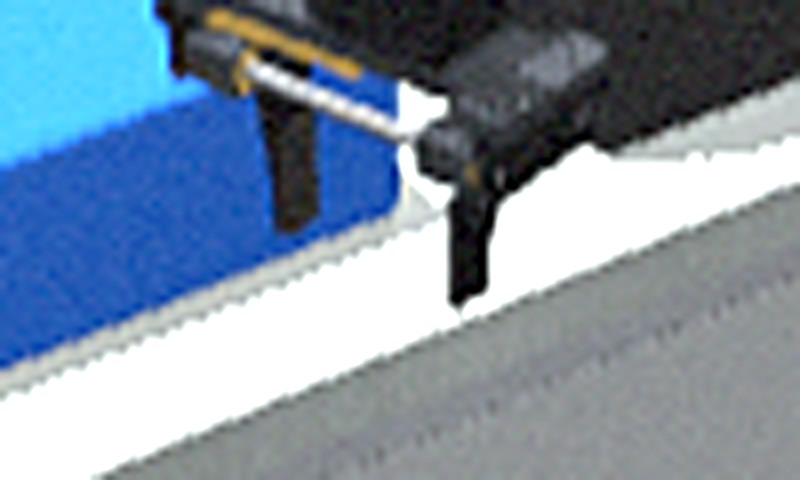

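Visible fingertips end at about TCP level (y ≈ 0, not 25 mm), consistent with no contact so far. So there is about 13 mm left. I'll recentre across the edge width by -0.6 cm and descend.

Emit:
carry_out --pt "0 0 0 -0.3 0 0 0" --pt "0 0 0 -0.6 0 0 0" --pt "0 0 0.4 -0.6 0 0 0" --pt "0 0 0.7 -0.6 0 0 0" --pt "0 0 0.8 -0.6 0 0 0" --pt "0 0 0.8 -0.6 0 0 0"

```text
time: 8.35
position: [0.5435, -0.0864, 0.1732]
tool_rot: [0.543, -0.453, 0.453, -0.543]
ft_force: [0.1, -0.2, -0.0]
grip_width: 0.0003
```

Emit:
carry_out --pt "0 0 0.05 0 0 0 0" --pt "0 0 0.1 0 0 0 0" --pt "0 0 0.15 0 0 0 0" --pt "0 0 0.15 0 0 0 0"

```text
time: 8.75
position: [0.5436, -0.0865, 0.172]
tool_rot: [-0.543, 0.453, -0.453, 0.543]
ft_force: [0.3, -0.0, 0.4]
grip_width: 0.0004
```

```bash
python3 look.py w9;python3 - <<'E'
from h import *
import cv2
s=cv2.resize(robot.camera("scene")[150:210,240:310,::-1],None,fx=9,fy=9,interpolation=2);s=cv2.convertScaleAbs(s,alpha=1.7);cv2.imwrite("pics/s9z.png",s)
E
```

```text
8.75 [ 0.54361334 -0.08647716  0.17203293] [ 0.33823947 -0.04625961  0.38042996] 0.0003586189293793828
```

View pics/w9a.png

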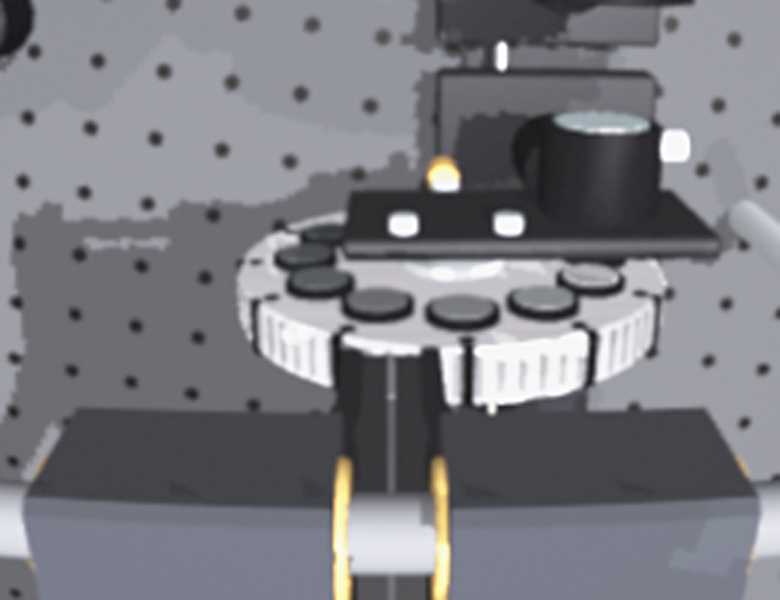

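View pics/s9z.png

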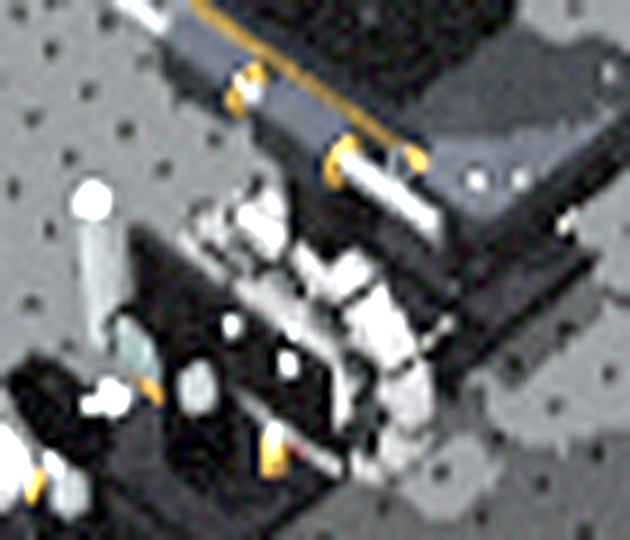

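Emit:
carry_out --pt "0 0 0.05 0 0 0 0" --pt "0 0 0.1 0 0 0 0" --pt "0 0 0.15 0 0 0 0" --pt "0 0 0.15 0 0 0 0"

```text
time: 9.25
position: [0.5435, -0.0865, 0.1704]
tool_rot: [0.543, -0.453, 0.453, -0.543]
ft_force: [-0.3, 0.8, -0.1]
grip_width: 0.0003
```

Emit:
carry_out --pt "0 0 0.05 0 0 0 0" --pt "0 0 0.1 0 0 0 0" --pt "0 0 0.1 0 0 0 0"

```text
time: 9.55
position: [0.5435, -0.0865, 0.1695]
tool_rot: [0.543, -0.453, 0.453, -0.543]
ft_force: [-0.6, 0.1, -0.4]
grip_width: -0.0
```

Emit:
carry_out --pt "0 0 0.05 0 0 0 0" --pt "0 0 0.1 0 0 0 0" --pt "0 0 0.1 0 0 0 0"

```text
time: 9.85
position: [0.5435, -0.0865, 0.1685]
tool_rot: [0.543, -0.453, 0.453, -0.543]
ft_force: [0.7, -0.4, 1.1]
grip_width: 0.0004
```

Emit:
carry_out --pt "0 0 0.05 0 0 0 0" --pt "0 0 0.05 0 0 0 0"

```text
time: 10.05
position: [0.5435, -0.0865, 0.168]
tool_rot: [0.543, -0.453, 0.453, -0.543]
ft_force: [0.0, 1.0, 0.1]
grip_width: 0.0002
```

Emit:
carry_out --pt "0 0 0.05 0 0 0 0" --pt "0 0 0.05 0 0 0 0"

```text
time: 10.25
position: [0.5435, -0.0865, 0.1675]
tool_rot: [0.543, -0.453, 0.453, -0.543]
ft_force: [0.2, 1.3, -0.6]
grip_width: 0.0008
```

Emit:
carry_out --pt "0 0 0.05 0 0 0 0" --pt "0 0 0.05 0 0 0 0"

```text
time: 10.45
position: [0.5436, -0.0865, 0.167]
tool_rot: [0.543, -0.453, 0.453, -0.543]
ft_force: [0.6, -0.1, -0.1]
grip_width: 0.001
```

Emit:
carry_out --pt "0 0 0.05 0 0 0 0" --pt "0 0 0.05 0 0 0 0"

```text
time: 10.65
position: [0.5435, -0.0864, 0.1665]
tool_rot: [0.543, -0.453, 0.453, -0.543]
ft_force: [-0.3, -1.4, 0.2]
grip_width: 0.0005
```

Emit:
carry_out --pt "0 0 0.05 0 0 0 0" --pt "0 0 0.05 0 0 0 0"

```text
time: 10.85
position: [0.5436, -0.0865, 0.166]
tool_rot: [0.543, -0.453, 0.453, -0.543]
ft_force: [0.2, -0.9, -0.2]
grip_width: 0.0005
```

```bash
python3 look.py w10;python3 - <<'E'
from h import *
import cv2
im=cv2.imread("pics/w10.png");cv2.imwrite("pics/w10b.png",cv2.resize(im[220:300,230:330],None,fx=7,fy=7,interpolation=2))
s=cv2.resize(robot.camera("scene")[150:210,240:310,::-1],None,fx=9,fy=9,interpolation=2);s=cv2.convertScaleAbs(s,alpha=1.7);cv2.imwrite("pics/s10z.png",s)
E
```

```text
10.85 [ 0.54355956 -0.08646451  0.16599111] [ 0.21559752 -0.8655243  -0.22607997] 0.0005074756088968177
```

View pics/w10b.png

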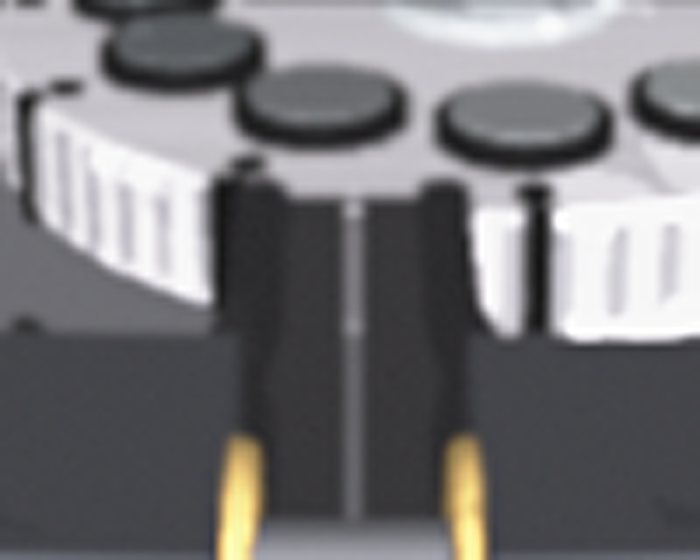

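View pics/s10z.png

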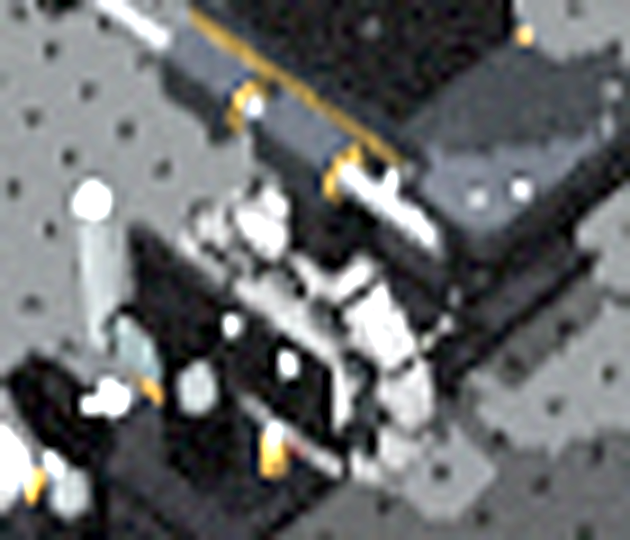

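Emit:
carry_out --pt "0 0 0.05 0 0 0 0" --pt "0 0 0.1 0 0 0 0" --pt "0 0 0.1 0 0 0 0"

```text
time: 11.25
position: [0.5435, -0.0865, 0.165]
tool_rot: [0.543, -0.453, 0.453, -0.543]
ft_force: [0.2, -0.4, 0.4]
grip_width: 0.0002
```

Emit:
carry_out --pt "0 0 0.05 0 0 0 0" --pt "0 0 0.1 0 0 0 0" --pt "0 0 0.1 0 0 0 0"

```text
time: 11.55
position: [0.5435, -0.0865, 0.164]
tool_rot: [0.543, -0.453, 0.453, -0.543]
ft_force: [0.2, 0.3, -0.0]
grip_width: 0.0003
```

Emit:
carry_out --pt "0 0 0.05 0 0 0 0" --pt "0 0 0.1 0 0 0 0" --pt "0 0 0.1 0 0 0 0"

```text
time: 11.85
position: [0.5435, -0.0865, 0.163]
tool_rot: [0.543, -0.453, 0.453, -0.543]
ft_force: [0.1, 0.4, 0.0]
grip_width: 0.0003
```

Emit:
carry_out --pt "0 0 0.05 0 0 0 0" --pt "0 0 0.1 0 0 0 0" --pt "0 0 0.1 0 0 0 0"

```text
time: 12.15
position: [0.5435, -0.0865, 0.162]
tool_rot: [0.543, -0.453, 0.453, -0.543]
ft_force: [0.1, -0.1, 0.5]
grip_width: -0.0
```

Emit:
carry_out --pt "0 0 0.05 0 0 0 0" --pt "0 0 0.1 0 0 0 0" --pt "0 0 0.1 0 0 0 0"

```text
time: 12.45
position: [0.5435, -0.0865, 0.161]
tool_rot: [0.543, -0.453, 0.453, -0.543]
ft_force: [0.0, -0.7, 0.2]
grip_width: 0.0008
```

```bash
python3 look.py w11;python3 - <<'E'
from h import *
import cv2
im=cv2.imread("pics/w11.png");cv2.imwrite("pics/w11b.png",cv2.resize(im[220:300,230:330],None,fx=7,fy=7,interpolation=2))
s=cv2.resize(robot.camera("scene")[150:210,240:310,::-1],None,fx=9,fy=9,interpolation=2);s=cv2.convertScaleAbs(s,alpha=1.7);cv2.imwrite("pics/s11z.png",s)
E
```

```text
12.45 [ 0.54354664 -0.08646275  0.1609716 ] [ 0.03618306 -0.70780291  0.24871465] 0.0007715893469141189
```

View pics/w11b.png

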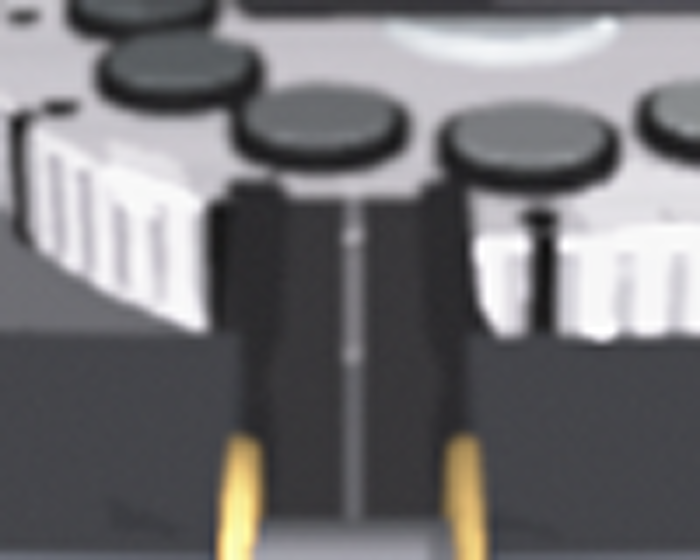

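View pics/s11z.png

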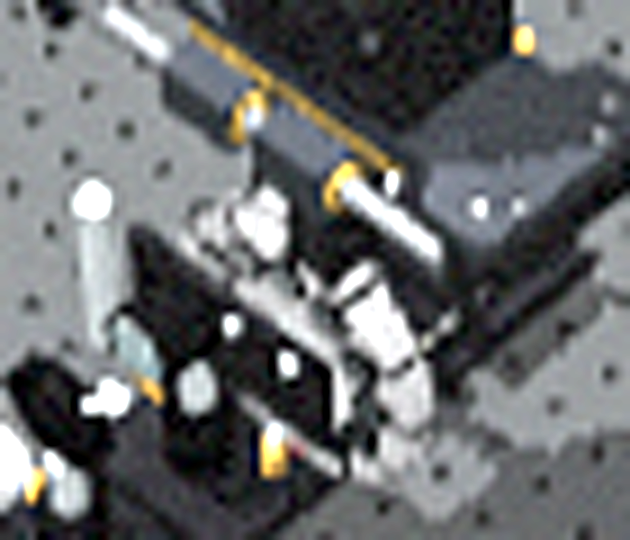

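Still no contact force; finger looks centred over the edge, so going further down can only meet the rim. I'll continue in 0.5–1 mm steps.

Emit:
carry_out --pt "0 0 0.05 0 0 0 0" --pt "0 0 0.1 0 0 0 0" --pt "0 0 0.1 0 0 0 0"

```text
time: 12.85
position: [0.5435, -0.0865, 0.16]
tool_rot: [0.543, -0.453, 0.453, -0.543]
ft_force: [-0.5, -0.7, 0.2]
grip_width: 0.0005
```

Emit:
carry_out --pt "0 0 0.05 0 0 0 0" --pt "0 0 0.1 0 0 0 0" --pt "0 0 0.1 0 0 0 0"

```text
time: 13.15
position: [0.5436, -0.0865, 0.1591]
tool_rot: [-0.543, 0.453, -0.453, 0.543]
ft_force: [0.6, -0.4, 0.3]
grip_width: 0.0005
```

```bash
python3 look.py w12;python3 - <<'E'
from h import *
import cv2
im=cv2.imread("pics/w12.png");cv2.imwrite("pics/w12b.png",cv2.resize(im[200:330,200:360],None,fx=5,fy=5,interpolation=2))
E
```

```text
13.15 [ 0.54362677 -0.08648346  0.15906263] [ 0.59771821 -0.39573212  0.3034448 ] 0.0004807611516966294
```

View pics/w12b.png

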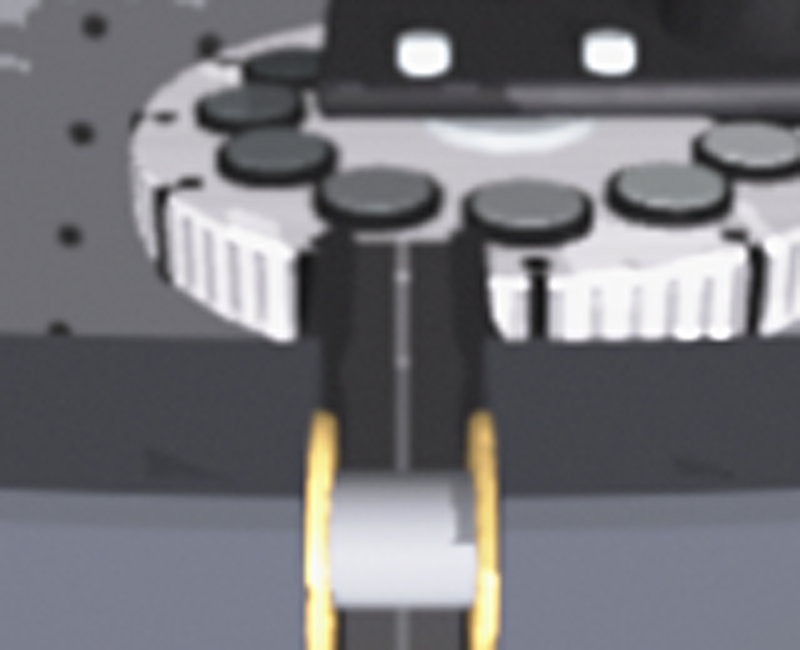

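Emit:
carry_out --pt "0 0 0.05 0 0 0 0" --pt "0 0 0.05 0 0 0 0"

```text
time: 13.4
position: [0.5437, -0.0865, 0.1588]
tool_rot: [-0.543, 0.453, -0.453, 0.543]
ft_force: [-0.0, 0.5, 1.7]
grip_width: 0.0003
```

Emit:
carry_out --pt "0 0 0.05 0 0 0 0" --pt "0 0 0.05 0 0 0 0"

```text
time: 13.6
position: [0.5437, -0.0864, 0.1586]
tool_rot: [-0.543, 0.453, -0.453, 0.543]
ft_force: [-0.6, 1.1, 5.4]
grip_width: 0.0003
```

Emit:
carry_out --pt "0 0 0.05 0 0 0 0" --pt "0 0 0.05 0 0 0 0"

```text
time: 13.8
position: [0.5438, -0.0863, 0.1585]
tool_rot: [-0.543, 0.453, -0.453, 0.543]
ft_force: [-0.9, 1.3, 7.1]
grip_width: 0.0004
```

Emit:
carry_out --pt "0 0 0.05 0 0 0 0" --pt "0 0 0.05 0 0 0 0"

```text
time: 14.0
position: [0.5438, -0.0863, 0.1584]
tool_rot: [-0.543, 0.453, -0.453, 0.543]
ft_force: [-2.0, 1.6, 9.8]
grip_width: 0.0004
```

Contact made: 9.8 N down. Now the first stroke: 2.7 cm along +x (rail −y), hold, check the force before lifting.

Emit:
carry_out --pt "0 0.2 0 0 0 0 0" --pt "0 0.5 0 0 0 0 0" --pt "0 0.8 0 0 0 0 0" --pt "0 1.1 0 0 0 0 0" --pt "0 1.4 0 0 0 0 0"

```text
time: 14.5
position: [0.5466, -0.101, 0.1597]
tool_rot: [0.543, -0.452, 0.454, -0.543]
ft_force: [-3.0, -0.3, 15.6]
grip_width: 0.0005
```

Emit:
carry_out --pt "0 0.3 0 0 0 0 0" --pt "0 0.6 0 0 0 0 0" --pt "0 0.9 0 0 0 0 0" --pt "0 1.1 0 0 0 0 0" --pt "0 1.3 0 0 0 0 0" --pt "0 1.3 0 0 0 0 0"

```text
time: 15.1
position: [0.5492, -0.1142, 0.1587]
tool_rot: [0.543, -0.452, 0.454, -0.543]
ft_force: [-1.9, -1.7, 10.0]
grip_width: 0.0005
```

```bash
python3 look.py w13
```

```text
15.1 [ 0.54915905 -0.11417886  0.15872281] [-1.93913178 -1.65085018  9.9942638 ] 0.0005332843337386515
```

View pics/w13a.png

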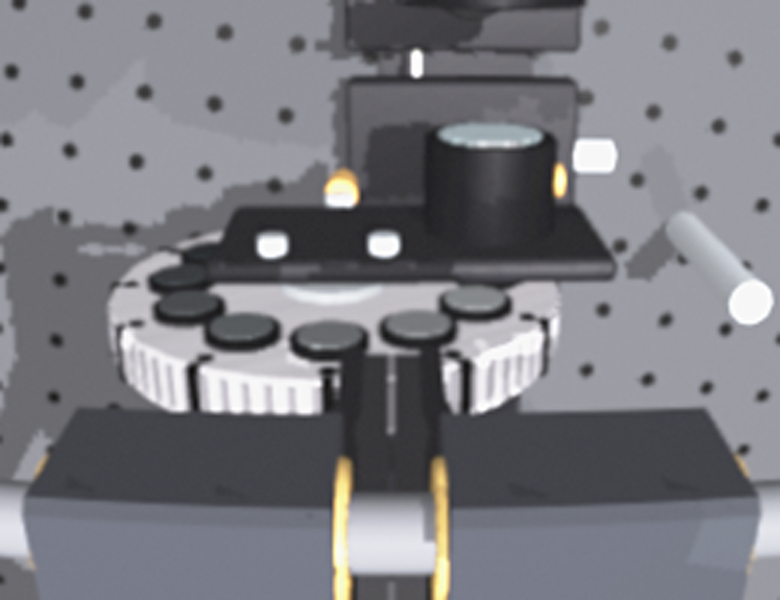

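The wheel turned one step: a line is at (330,390), near the wheel's centre column (334). I'll lift and check it settled.

Emit:
carry_out --pt "0 0 -0.4 0 0 0 0" --pt "0 0 -1 0 0 0 0" --pt "0 -1 -1.2 0 0 0 0" --pt "0 -2.7 -1.2 0 0 0 0" --pt "0 -2.7 -1.2 0 0 0 0"

```text
time: 15.65
position: [0.542, -0.0835, 0.1686]
tool_rot: [0.544, -0.453, 0.451, -0.544]
ft_force: [-0.1, -0.1, -0.8]
grip_width: 0.0007
```

```bash
python3 look.py w14
```

```text
15.65 [ 0.54197819 -0.08354019  0.16862343] [-0.07611601 -0.05886821 -0.79552594] 0.0006691792584729874
```

View pics/w14a.png

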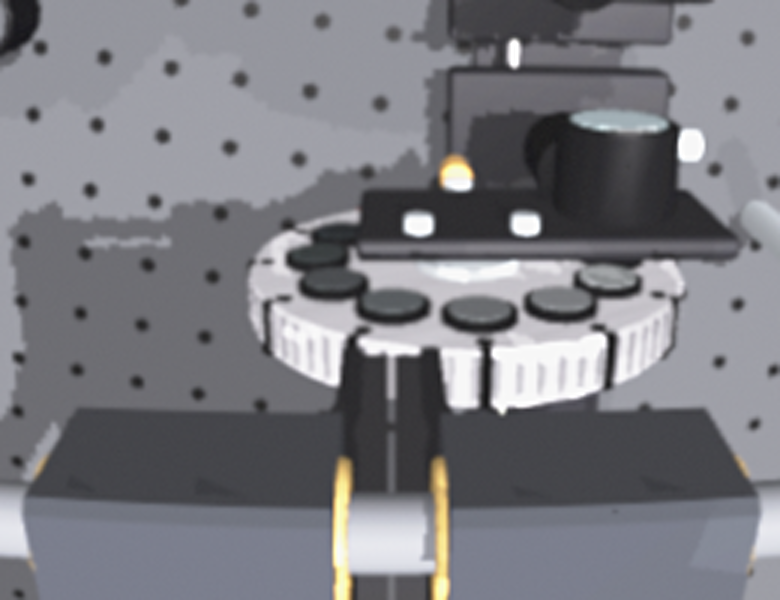

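Run:
```python
import cv2
a=cv2.imread("pics/w9a.png",0);b=cv2.imread("pics/w14a.png",0)
for im,P in ((a,[(304,252),(319,279),(377,300),(462,308),(543,298),(590,275)]),(b,[(318,252),(333,280),(393,302),(479,311),(561,299),(608,275)])):
    print([round(float(__import__('numpy').median(im[y-5:y+6,x-14:x+15])),1) for x,y in P])
from rig import robot;o=robot.get_obs();print(o["position"],o["joint_velocities"].round(3))
```

```text
[78.0, 92.0, 107.0, 122.0, 138.0, 171.0]
[62.0, 77.0, 93.0, 107.0, 123.0, 154.0]
[ 0.54265283 -0.08459483  0.16870659] [-0.019  0.007 -0.021 -0.011 -0.009 -0.005]
```

Filter greys before/after: [78, 92, 107, 122, 138, 171] → [62, 77, 93, 107, 123, 154], a shift of exactly one filter. I'll repeat with the same stroke, lifting slightly mid-arc to hold the force near 12 N.

Emit:
carry_out --pt "0 0 0.5 0 0 0 0" --pt "0 0 0.9 0 0 0 0" --pt "0 0 1.1 0 0 0 0" --pt "0 0 1.2 0 0 0 0" --pt "0 0 1.2 0 0 0 0"

```text
time: 16.2
position: [0.5437, -0.0865, 0.1584]
tool_rot: [-0.543, 0.453, -0.453, 0.543]
ft_force: [-2.6, 0.9, 11.1]
grip_width: 0.0007
```

Emit:
carry_out --pt "0 0.2 0 0 0 0 0" --pt "0 0.5 -0.02 0 0 0 0" --pt "0 0.8 -0.05 0 0 0 0" --pt "0 1.1 -0.07 0 0 0 0" --pt "0 1.4 -0.08 0 0 0 0" --pt "0 1.7 -0.07 0 0 0 0" --pt "0 2.0 -0.05 0 0 0 0" --pt "0 2.3 -0.02 0 0 0 0" --pt "0 2.5 0 0 0 0 0" --pt "0 2.7 0 0 0 0 0" --pt "0 2.7 0 0 0 0 0"

```text
time: 17.3
position: [0.5491, -0.1146, 0.1586]
tool_rot: [0.543, -0.452, 0.454, -0.543]
ft_force: [-2.3, -0.7, 11.2]
grip_width: 0.0005
```

Emit:
carry_out --pt "0 0 -0.4 0 0 0 0" --pt "0 0 -1 0 0 0 0" --pt "0 -1 -1.2 0 0 0 0" --pt "0 -2 -1.2 0 0 0 0" --pt "0 -2.7 -1.2 0 0 0 0" --pt "0 -2.7 -1.2 0 0 0 0" --pt "0 -2.7 -1.2 0 0 0 0"

```text
time: 18.0
position: [0.5435, -0.086, 0.1689]
tool_rot: [0.543, -0.453, 0.452, -0.543]
ft_force: [-0.8, -0.2, 1.1]
grip_width: 0.0008
```

```bash
python3 look.py w15
python3 - <<'E'
import cv2,numpy as np
b=cv2.imread("pics/w15a.png",0)
print([float(np.median(b[y-5:y+6,x-14:x+15])) for x,y in [(313,252),(328,280),(388,302),(474,311),(556,299),(603,275)]])
E
```

```text
18.0 [ 0.54347727 -0.08596249  0.16886865] [-0.78363517 -0.20380361  1.11810641] 0.0008021703784264845
[46.0, 60.0, 76.0, 92.0, 107.0, 123.0]
```

View pics/w15a.png

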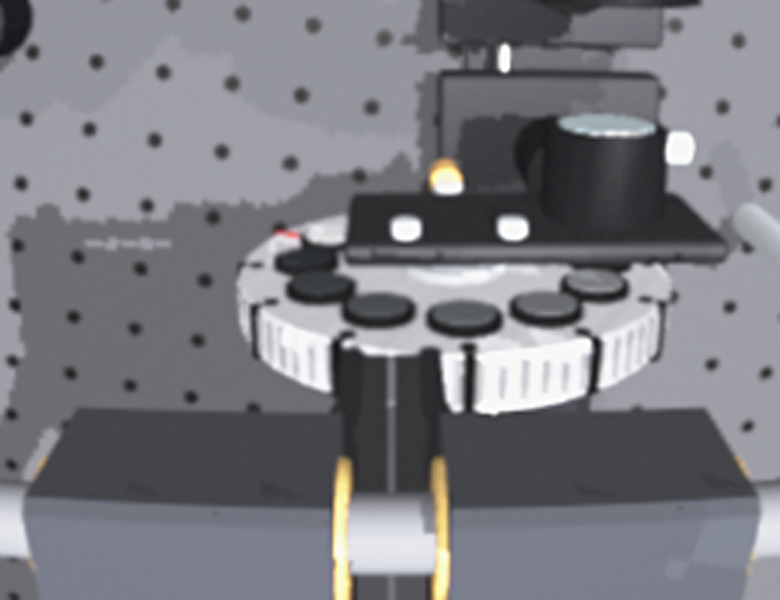

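Second click done (greys shifted one more to [46, 60, 76, 92, 107, 123]), and the red line appears at the +y side (287,235). Third stroke next.

Emit:
carry_out --pt "0 0 0.5 0 0 0 0" --pt "0 0 0.9 0 0 0 0" --pt "0 0 1.1 0 0 0 0" --pt "0 0 1.2 0 0 0 0" --pt "0 0 1.2 0 0 0 0"

```text
time: 18.55
position: [0.5436, -0.0864, 0.1584]
tool_rot: [-0.543, 0.453, -0.453, 0.543]
ft_force: [-2.4, 2.0, 9.7]
grip_width: 0.0004
```

Emit:
carry_out --pt "0 0.2 0 0 0 0 0" --pt "0 0.5 -0.02 0 0 0 0" --pt "0 0.8 -0.05 0 0 0 0" --pt "0 1.1 -0.07 0 0 0 0" --pt "0 1.4 -0.08 0 0 0 0" --pt "0 1.7 -0.07 0 0 0 0" --pt "0 2.0 -0.05 0 0 0 0" --pt "0 2.3 -0.02 0 0 0 0" --pt "0 2.5 0 0 0 0 0" --pt "0 2.7 0 0 0 0 0" --pt "0 2.7 0 0 0 0 0"

```text
time: 19.65
position: [0.549, -0.1145, 0.1587]
tool_rot: [0.543, -0.452, 0.454, -0.543]
ft_force: [-2.1, -0.7, 10.4]
grip_width: 0.0003
```

Emit:
carry_out --pt "0 0 -0.4 0 0 0 0" --pt "0 0 -1 0 0 0 0" --pt "0 -1 -1.2 0 0 0 0" --pt "0 -2 -1.2 0 0 0 0" --pt "0 -2.7 -1.2 0 0 0 0" --pt "0 -2.7 -1.2 0 0 0 0" --pt "0 -2.7 -1.2 0 0 0 0"

```text
time: 20.35
position: [0.5435, -0.0859, 0.1689]
tool_rot: [0.543, -0.453, 0.452, -0.543]
ft_force: [-0.4, -0.3, -0.1]
grip_width: 0.0002
```

```bash
python3 look.py w16
python3 - <<'E'
import cv2,numpy as np
b=cv2.imread("pics/w16a.png",0)
print([float(np.median(b[y-5:y+6,x-14:x+15])) for x,y in [(306,258),(321,285),(379,306),(465,314),(547,304),(595,281)]])
E
```

```text
20.35 [ 0.54350996 -0.08594537  0.16888805] [-0.35100752 -0.28228636 -0.1152671 ] 0.0002492972047288427
[221.0, 47.0, 61.0, 76.0, 92.0, 110.0]
```

View pics/w16a.png

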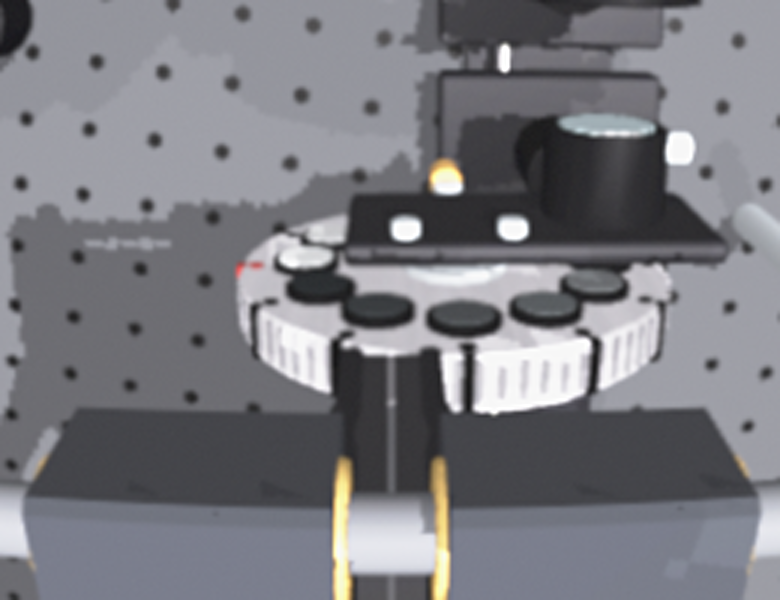

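Third click done (greys [221, 47, 61, 76, 92, 110]; red line now at (248,266)). Last stroke, then retreat straight up.

Emit:
carry_out --pt "0 0 0.5 0 0 0 0" --pt "0 0 0.9 0 0 0 0" --pt "0 0 1.1 0 0 0 0" --pt "0 0 1.2 0 0 0 0" --pt "0 0 1.2 0 0 0 0"

```text
time: 20.9
position: [0.5436, -0.0865, 0.1584]
tool_rot: [-0.543, 0.453, -0.453, 0.543]
ft_force: [-2.5, 1.8, 10.3]
grip_width: 0.0002
```

Emit:
carry_out --pt "0 0.2 0 0 0 0 0" --pt "0 0.5 -0.02 0 0 0 0" --pt "0 0.8 -0.05 0 0 0 0" --pt "0 1.1 -0.07 0 0 0 0" --pt "0 1.4 -0.08 0 0 0 0" --pt "0 1.7 -0.07 0 0 0 0" --pt "0 2.0 -0.05 0 0 0 0" --pt "0 2.3 -0.02 0 0 0 0" --pt "0 2.5 0 0 0 0 0" --pt "0 2.7 0 0 0 0 0" --pt "0 2.7 0 0 0 0 0"

```text
time: 22.0
position: [0.549, -0.1145, 0.1587]
tool_rot: [0.543, -0.452, 0.454, -0.543]
ft_force: [-1.8, -0.1, 11.0]
grip_width: 0.0004
```

Emit:
carry_out --pt "0 0 -0.4 0 0 0 0" --pt "0 0 -1 0 0 0 0" --pt "0 -1 -1.2 0 0 0 0" --pt "0 -2 -1.2 0 0 0 0" --pt "0 -2.7 -1.2 0 0 0 0" --pt "0 -2.7 -1.2 0 0 0 0" --pt "0 -2.7 -1.2 0 0 0 0"

```text
time: 22.7
position: [0.5435, -0.086, 0.1689]
tool_rot: [0.543, -0.453, 0.452, -0.543]
ft_force: [0.3, 0.5, 0.1]
grip_width: 0.0007
```

```bash
python3 look.py w17
python3 - <<'E'
import cv2,numpy as np
b=cv2.imread("pics/w17a.png",0)
print([float(np.median(b[y-5:y+6,x-14:x+15])) for x,y in [(306,258),(321,285),(379,306),(465,314),(547,304),(595,281)]])
E
```

```text
22.7 [ 0.54348744 -0.08595419  0.16886904] [0.25530367 0.46415547 0.08941212] 0.0006849236882663606
[209.0, 215.0, 46.0, 60.0, 76.0, 95.0]
```

View pics/w17a.png

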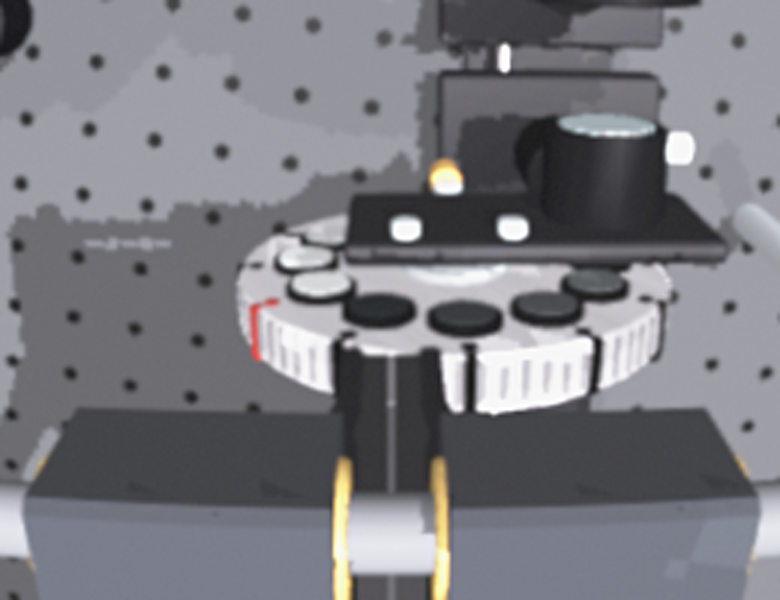

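Fourth click done: greys shifted by four in all, red line at (262,330), 30° above the axle on the +y side (nd_turn ≈ 3.665 = 1.571 + 4 × 0.5236). I'll retreat up and check.

Emit:
carry_out --pt "0 0 -2 0 0 0 0" --pt "0 0 -5 0 0 0 0" --pt "0 0 -9 0 0 0 0" --pt "0 0 -12 0 0 0 0" --pt "0 0 -13 0 0 0 0" --pt "0 0 -13 0 0 0 0" --pt "0 0 -13 0 0 0 0"

```text
time: 23.45
position: [0.5427, -0.0863, 0.2975]
tool_rot: [0.543, -0.454, 0.452, -0.543]
ft_force: [-0.5, 0.2, -0.2]
grip_width: 0.0006
```

Run:
```python
from h import *
import cv2
im=robot.camera("wrist")[:,:,::-1];cv2.imwrite("pics/w18.png",cv2.resize(im,(800,600)))
cv2.imwrite("pics/s18.png",robot.camera("scene")[:,:,::-1])
o=robot.get_obs();print(o["time"],o["position"],o["ft_force"])
```

```text
23.55 [ 0.54241568 -0.08619385  0.29692692] [ 0.36919674  0.11659698 -0.18454712]
```

View pics/w18.png

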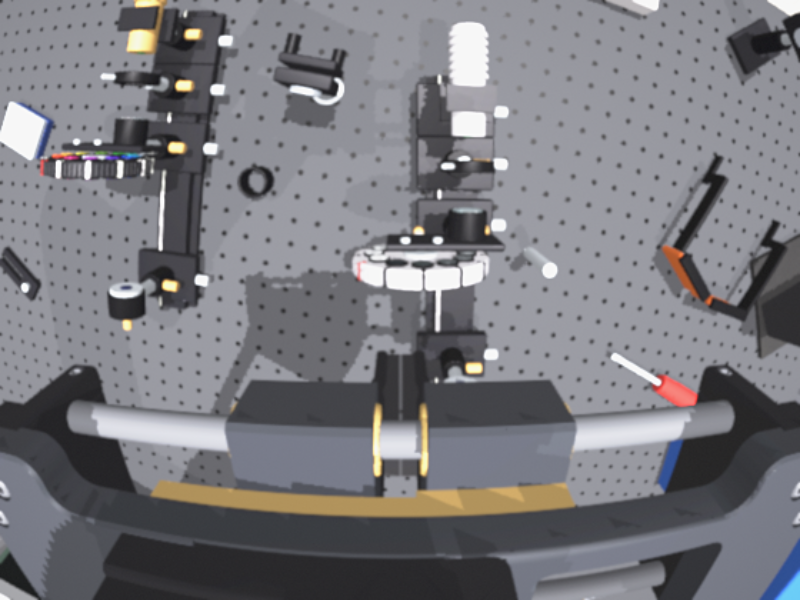

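View pics/s18.png

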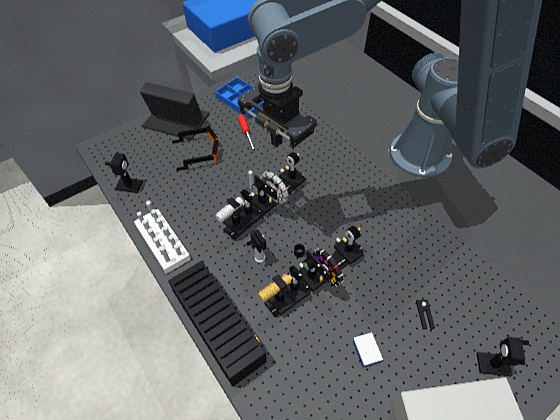

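Everything else is where it was: post at (545,268), mirror mount at (310,75), lens tube at (256,181), and the colour wheel's red line still at (45,168). The attenuator's red line is at (360,270), on its stop.

```bash
python3 -c "
from rig import robot
print(robot.hand_in())"
```

```text
the job is handed in; nothing more can be done
None
```

I turned the attenuator wheel four clicks clockwise as seen from the robot and handed the job in at about 23.6 s. I used four one-click strokes with the shut fingertips on the top of the knurled edge, pressing about 10–11 N and lifting clear after each.

- **Clicks:** After each stroke the filter greys in the wrist picture had shifted by exactly one place, four in all. The wheel sits on a stop. Its red line ended 30° above the axle on the rail's +y side, so `nd_turn` is about 3.67, which fits a start of 1.571.
- **Everything else:** By eye, the last pictures show the colour wheel and loose objects unmoved. The arm is clear above the wheel and reads no contact force.
- **Fingertip length disagreed:** The tips met the rim with the TCP about 8 mm below rim height, where the stated 25 mm reach would have put it 25 mm above. I therefore found contact by force in small steps, not from the stated length.
- **Force slightly high once:** In the first stroke the pressing force reached 15.6 N at mid-arc, just over the 5–15 N range given. I eased the path for the other three, but read the force there only at the ends of each stroke.

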